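# Weigh a satellite module on the notched-beam bench balance

## Task

Gently set the gold-framed module flat inside the balance's square steel pan and let go of it. Then balance it with the brass poise: with closed fingertips press the orange release button on top of the poise down (gently: its spring gives way at about 5 N, and no part of the balance may be pressed with more than about 18 N, so do not pinch it), slide the poise along the notched beam while the button is down, and let the button up so that it drops into a notch, until with hands off the red pointer rests in the green band. Leave everything else on the bench where it is.

Things in the scene. Friction and masses are not known exactly. Their poses are not given: they have to be found in the camera images.
- gold_module: gold-framed module to be weighed, a block 50 x 50 mm and 40 mm high, 0.25 to 0.45 kg (not known exactly); origin at the centre of its underside, z up. Grip it across two opposite sides
- balance: bench balance, fixed: white base 100 x 500 x 18 mm, at the origin a fork with the beam's pivot 165 mm above the bench. y runs along the beam from the pivot towards poise and pointer; the pan is on the -y side; x is across the beam. White gauge plate (46 mm wide, top 235 mm above the bench) at y = 302 to 348 mm, on the -x side of the pointer
- beam (a joint): tilt, rad: 0 level (pointer in mid green band, which is +-0.022), positive = pointer end UP (load heavier than poise), stops at +-0.15; empty it lies at -0.15. Left alone it settles in 1 to 2 s at a tilt in proportion to the imbalance: poise one notch (8 mm) outwards = 0.030 rad lower, until on a stop. Pressing on the poise sinks the beam to -0.15 before the button gives way
- poise (a joint): place of the poise on the beam, m: its middle is 0.080 m plus this value from the pivot; grows outwards, away from the pan. Notches 8 mm apart at 0, 0.008 ... 0.184. It cannot be lifted off; locked with the button up, slides with 0.4 N with the button down. Starts at 0 to 0.03; the right notch lies between 0.056 and 0.164
- button (a joint): how far the orange button is pressed, m: 0 up (pawl in a notch), clear of the notches from 0.005, bottom at 0.015. Spring: 4.3 N at 0, 5.8 N at 0.005, 8.8 N at 0.015, then rigid. Let up between two notches the pawl slips into one of them by itself
- button_top (a point): centre of the orange button's flat top: 36 mm across the beam (x), and along the beam (y) a 50 mm trough between two end lips 4 mm thick, 6 mm high, that carry the poise along; axes as the balance's, tilting with the beam. 34 mm above the beam's axis when up. The brass poise below it is 40 x 36 x 34 mm
- pan_floor (a point): centre of the pan's floor; pan 110 x 110 mm outside, rim 3 mm thick, 6 mm above the floor. It sits on the beam's short arm 90 mm from the pivot, always stays level, and rises and sinks by 13 mm; floor 194 mm above the bench when the beam is level; the empty pan is up
- pointer_tip (a point): end of the red pointer, 344 mm from the pivot along the beam
- green_band (a point): where the pointer's end is when the beam is level: middle of the green band (14.5 mm high) on the white gauge plate, 165 mm above the bench
- blue_module: blue-framed module, same shape and size as the gold one; a bystander
- tape_roll: amber tape roll lying flat, 56 mm across, 15 mm high; origin under its centre; a bystander
- screwdriver: screwdriver lying on the bench; a bystander
- screw_jar: clear jar with a blue cap, 48 mm across, 55 mm high; a bystander
- check_weight: steel check weight with a knob, 36 mm across, 52 mm high; a bystander
- tweezers: steel tweezers lying on the bench, 110 mm long; a bystander
- parts_tray: black divided tray, 120 x 100 x 28 mm; a bystander
Things that resemble listed ones, but are neither listed nor needed, are in the scene too. Leave any pink or turquoise look-alike of the gold_module alone.

How it is judged:
On the way:
1. the gold module stands flat inside the pan, let go (horizontal distance between gold_module and pan_floor below 0.035 m and z of gold_module in the frame of pan_floor between -0.005 and 0.005 m and angle between gold_module's own z axis and vertical below 0.1 rad and contact force between the fingers and gold_module below 0.1 N and linear speed of gold_module below 0.05 m/s), for 0.3 s.
At the end, for the whole second after the job is handed in: The gold module stands flat on the pan's floor (within 35 mm of its centre, untouched), the poise's button is up (less than 3 mm pressed), nothing touches the balance, and the beam is at rest within 0.022 rad of level, so the red pointer is in the green band (horizontal distance between gold_module and pan_floor below 0.035 m and z of gold_module in the frame of pan_floor between -0.005 and 0.005 m and angle between gold_module's own z axis and vertical below 0.1 rad and value of joint beam between -0.022 and 0.022 rad and velocity of joint beam between -0.02 and 0.02 rad/s and value of joint button below 0.003 m and contact force between the arm and balance below 0.1 N and contact force between the fingers and gold_module below 0.1 N and linear speed of gold_module below 0.02 m/s).
It fails at once if any part of the balance (beam, pan, poise, button, base, gauge) is pressed by the robot with more than 20 N (contact force between any of the fingers, the arm and balance above 20 N).
It fails at once if the module is pressed or dropped on the pan with more than 25 N (contact force between gold_module and balance above 25 N).
It fails at once if another thing on the bench is moved more than 20 mm (distance of any of blue_module, tape_roll, screwdriver, screw_jar, check_weight, tweezers, parts_tray from where it was at the start of the episode above 0.02 m).
It also fails if it takes over 72 s, if anything falls off the work surface, if the arm or the gripper's body presses on something with over 40 N, if the wrist force passes 120 N, or if a joint passes its speed limit or range.

## Robot

A 6-joint arm with a two-finger parallel gripper is mounted at the origin on the work surface. World frame = base frame: x ahead of the robot, y to its left, z up, the work surface at z = 0. Lengths are in m, angles in rad, forces in N, time in s.
With the tool pointing down it reaches from about 0.325 to 0.85 m from the base axis. Payload 4.4 kg.
Tool frame: the origin (TCP) lies on the centre line of the jaws, within the pads' length; the fingertips stand 25 mm ahead of it and the grasp point (between the pads) lies 6 mm ahead of it; y points along the fingers, x is the direction in which the jaws open and shut, and the axes are right-handed (so a half turn about y gives the same grasp; the last joint's range is limited). The gripper opens to 94 mm and grips with 3 to 60 N. Pads are 16 mm wide; open, the fingers measure 119 mm over their backs; the gripper's body (75 mm by 177 mm) begins 78 mm behind the grasp point.
Start: joints at [-1.306, 0.207, 1.542, -0, 1.393, -0.15], TCP at [0.232, -0.526, 0.23] pointing down, gripper open.
Joint ranges: [-2.73, 2.73], [-0.86, 2.22], [0.23, 2.46], [-1.11, 4.25], [0.08, 2.63], [-2.82, 2.82]. Speed limits (rad/s): [2.79, 2.79, 3.14, 3.14, 3.14, 3.14].

## Interface

Orientations are given as a unit quaternion [w, x, y, z].
In Python, from station import read_state, grab_frame, camera_model, job_done gives the robot as it stands.
- The arm moves only by the shell command python3 -m crank 'ROWS' [FORCE]. ROWS is JSON, one flat list of numbers, 7 for each row, row after row: the turn, a rotation vector about the world's x, y, z in rad, then the shift along the world's x, y, z in m, then the opening, from 0 (shut) to 1 (fully open). In form: [rx, ry, rz, dx, dy, dz, hand, rx, ry, rz, dx, dy, dz, hand, ...]. A call has 1 to 20 rows; each row shifts and turns the commanded pose from where the row before left it; what a row does not reach is not made up. A row lasts 1/10 s, in which the tool goes at most 50 mm and 8.59 degrees, less where a joint would pass 70% of its speed; a pose out of reach is approached as far as the arm can. A call with a gripper value outside its range is refused whole. The fingers move at their own pace and stop on an object; FORCE is the grip in N (left out, the last holds). Time passes only in rows, so rows that do not move let the fingers close. It gives the time, the measured TCP pose, the force and the opening at its end, in the units of the state.
- read_state(): the state, without advancing time (a new reading comes with each control period).
- grab_frame(name): name is "scene" or "top"; returns (picture, depth): 480x640x3 uint8, red, green, blue; 480x640 float32, m along the optical axis (not along the pixel's ray), 0 where there is no reading.
- camera_model(name): a dict with "fx", "fy", "cx", "cy" (pixels), "R" (3x3) and "t" (3): a world point X has camera coordinates R X + t. Camera axes: x right, y down, z forward; pixel columns grow to the right and rows downward; lengths in m; the calibration is good to about 2 mm. A picture is of the moment at which its call begins. camera_model takes no time and is no camera call.
- job_done(): hands the job in, once; it reports no verdict.
The state is a dict: "time_s": time; "q": joint angles; "joint_vel": joint speeds; "joint_efforts": joint torques, N m; "tcp_pos": TCP position; "ee_rot": TCP orientation; "ft_force": force on the tool from outside, world axes, zero at the start; "moment": the same for the moment, N m; "gripper_width": finger opening in m.
Only numpy, scipy, OpenCV 4.12 (cv2) and the standard library are available. Lean on these libraries where they do the work, as an engineer would, in place of code of your own. Each camera call takes 0.05 s, during which the arm holds its last target.

## Working session

There is one attempt and no reset: what is moved stays moved. The work goes in short steps, Python scripts to look and compute and a shell command to move; the robot and the scene stay as the last step left them, time stands still between calls to the robot, and variables do not carry over. Pictures are saved under pics/ and viewed, and the job is handed in when it is done.

```bash
mkdir -p pics; ls; cat > h.py <<'E'
import numpy as np, cv2
from station import read_state, grab_frame, camera_model, job_done
def save(n,p): cv2.imwrite('pics/'+n,p[:,:,::-1])
def pts(d,cam):
    m=camera_model(cam); v,u=np.mgrid[0:480,0:640]
    R=np.array(m['R']);t=np.array(m['t'])
    c=np.stack([(u-m['cx'])/m['fx']*d,(v-m['cy'])/m['fy']*d,d],-1)
    return (c-t)@R
def proj(X,cam):
    m=camera_model(cam);c=np.array(m['R'])@np.array(X)+np.array(m['t'])
    return m['fx']*c[0]/c[2]+m['cx'],m['fy']*c[1]/c[2]+m['cy']
def ray(u,v,cam,z):
    m=camera_model(cam);R=np.array(m['R']);o=-R.T@np.array(m['t'])
    r=R.T@np.array([(u-m['cx'])/m['fx'],(v-m['cy'])/m['fy'],1]);return o+r*(z-o[2])/r[2]
E
python3 - <<'E'
from h import *
for c in ('scene','top'):
    p,d=grab_frame(c); save(c+'0.png',p); np.savez('pics/'+c+'0.npz',p=p,d=d)
    m=camera_model(c); print(c,m['fx'],(-np.array(m['R']).T@np.array(m['t'])).round(3))
s=read_state();print(s)
E
```

```text
pics
scene 508.0904751919181 [ 1.111 -0.212  0.93 ]
top 527.2661000580001 [0.229 0.054 1.408]
{'time_s': 0.1, 'q': array([-1.30551587e+00,  2.07320255e-01,  1.54278164e+00, -1.54497960e-07,
        1.39353960e+00, -1.50501810e-01]), 'joint_vel': array([ 4.39224000e-04,  9.86591410e-05, -2.34785879e-03, -8.81678549e-04,
        6.73171009e-04, -7.93695413e-04]), 'joint_efforts': array([ 4.01616967e-05, -3.71862745e+01, -2.82293397e+01,  6.99426932e-02,
        3.10858805e-02, -5.48436014e-05]), 'tcp_pos': array([ 0.23205433, -0.52535255,  0.22942911]), 'ee_rot': array([ 0.59291427, -0.59195037,  0.3865763 , -0.38549473]), 'ft_force': array([ 0.12239368, -0.27836148,  0.10796244]), 'moment': array([-0.02041674, -0.0630458 ,  0.00437684]), 'gripper_width': 0.09389342656928608}
```

View pics/scene0.png

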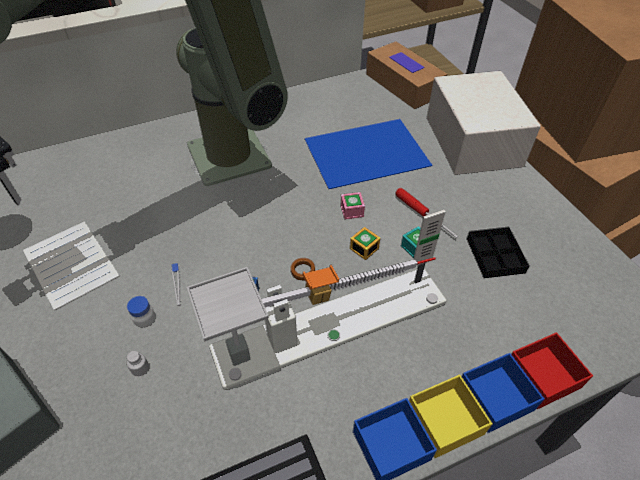

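View pics/top0.png

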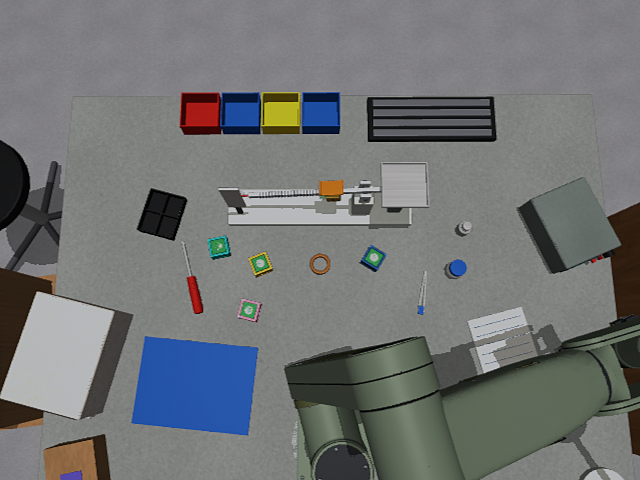

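Candidates for the gold module in the top view: gold/yellow frame (260,264), blue (373,258), turquoise (219,247), pink (249,310). The gold one is at (260,264), which is (365,243) in the scene view. I'll check it in a crop and measure.

```bash
python3 - <<'E'
from h import *
t=np.load('pics/top0.npz');s=np.load('pics/scene0.npz')
a=cv2.resize(t['p'][235:295,230:310],(400,300),interpolation=cv2.INTER_NEAREST)
b=cv2.resize(s['p'][215:275,325:405],(400,300),interpolation=cv2.INTER_NEAREST)
c=cv2.resize(t['p'][150:240,210:440],(800,300),interpolation=cv2.INTER_NEAREST)
save('crop1.png',np.vstack([np.hstack([a,b]),c]))
P=pts(t['d'],'top')
hsv=cv2.cvtColor(t['p'],cv2.COLOR_RGB2HSV)
# gold module top points
Q=P[240:290,235:285]; m=(Q[...,2]>.034)&(Q[...,2]<.046)
q=Q[m]; r=cv2.minAreaRect((q[:,:2]*1000).astype(np.float32)); print('gold',r,np.median(q[:,2]),m.sum())
# other modules and height list
for n,(u,v) in dict(blue=(373,258),turq=(219,247),pink=(249,310),tape=(320,264),cap=(457,268),wt=(464,228)).items(): print(n,P[v,u].round(3))
# orange
m=(hsv[...,0]<16)&(hsv[...,1]>180)&(hsv[...,2]>120); m[:170]=0;m[215:]=0;m[:,:300]=0;m[:,360:]=0
q=P[m]; print('orange',m.sum(),np.median(q,0).round(4)); 
q=q[q[:,2]>np.percentile(q[:,2],30)];print(q.min(0).round(4),q.max(0).round(4),cv2.minAreaRect((q[:,:2]*1000).astype(np.float32)))
# pan
Q=P[155:215,370:435];m=(Q[...,2]>.18)&(Q[...,2]<.23);q=Q[m];print('pan',cv2.minAreaRect((q[:,:2]*1000).astype(np.float32)),np.percentile(q[:,2],[5,50,95]))
# base 
Q=P[150:240,215:440];m=(abs(Q[...,2]-.018)<.006);q=Q[m];print('base',cv2.minAreaRect((q[:,:2]*1000).astype(np.float32)))
E
```

```text
gold ((451.59954833984375, 194.8414764404297), (50.932979583740234, 49.719154357910156), 22.276382446289062) 0.039121692447787654 337
blue [ 0.464 -0.105  0.038]
turq [0.494 0.302 0.039]
pink [0.328 0.219 0.043]
tape [0.454 0.034 0.002]
cap [ 0.434 -0.32   0.055]
wt [ 0.542 -0.345  0.05 ]
orange 245 [0.6137 0.0119 0.1863]
[ 0.5931 -0.0168  0.1843] [0.6283 0.0386 0.2007] ((610.8386840820312, 10.881549835205078), (54.88947296142578, 34.80891036987305), 89.0079345703125)
pan ((611.5314331054688, -152.59664916992188), (130.1255340576172, 112.47481536865234), 89.97850799560547) [0.20308501 0.20740145 0.213423  ]
base ((667.2722778320312, 48.617767333984375), (253.33750915527344, 508.8614196777344), 4.6442551612854)
```

View pics/crop1.png

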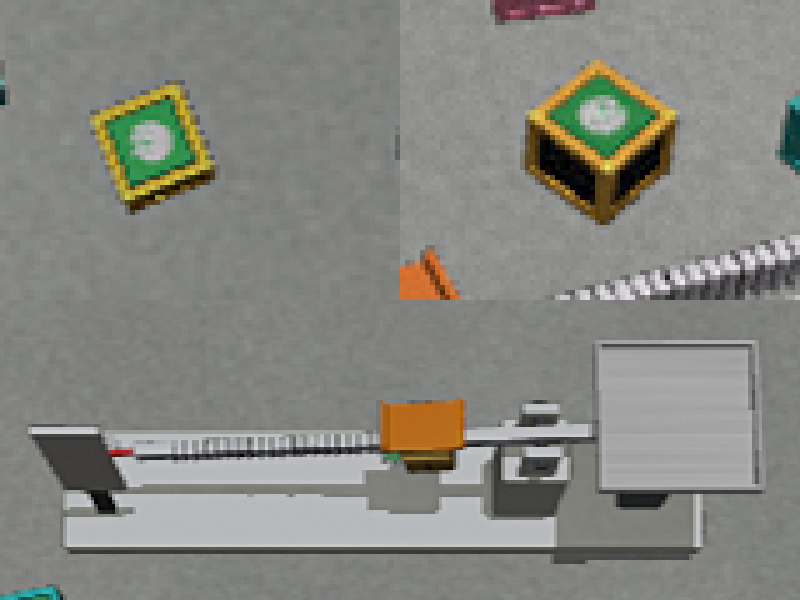

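The crop confirms a gold frame with green face and black sides, 50 mm square, top at 39 mm, yaw about 22°. Next I'll refine the pan and the balance axis.

```bash
python3 - <<'E'
from h import *
t=np.load('pics/top0.npz');s=np.load('pics/scene0.npz')
for f,c in ((t,'top'),(s,'scene')):
    P=pts(f['d'],c)
    m=(P[...,2]>.19)&(P[...,2]<.225)&(P[...,0]>.5)&(P[...,0]<.72)&(P[...,1]>-.3)&(P[...,1]<-.09)
    n,l,st,ce=cv2.connectedComponentsWithStats(cv2.morphologyEx(m.astype(np.uint8),cv2.MORPH_OPEN,np.ones((7,7))))
    k=1+np.argmax(st[1:,4]);q=P[l==k];print(c,st[k],cv2.minAreaRect((q[:,:2]*1000).astype(np.float32)),np.percentile(q[:,2],[5,50,95]))
# base edge corners, top view, rays on z=.018
for u,v in ((228.5,225.5),(410.5,225.5),(228.5,207),(229,225)): print(u,v,ray(u,v,'top',.018).round(4))
P=pts(s['d'],'scene');hsv=cv2.cvtColor(s['p'],cv2.COLOR_RGB2HSV)
m=(hsv[...,0]<16)&(hsv[...,1]>180)&(hsv[...,2]>120)&(P[...,2]>.17)&(P[...,2]<.21)&(abs(P[...,1])<.06)&(abs(P[...,0]-.61)<.05)
q=P[m];print('orange scene',m.sum(),cv2.minAreaRect((q[:,:2]*1000).astype(np.float32)),np.percentile(q[:,2],[5,50,95]))
b=cv2.resize(s['p'][200:390,180:450],(800,563),interpolation=cv2.INTER_CUBIC);save('crop2.png',b)
# pointer / beam heights along y
m=(hsv[...,0]<6)|(hsv[...,0]>174);m&=(hsv[...,1]>150)&(abs(P[...,0]-.61)<.05)&(P[...,2]>.08)
q=P[m];print('red',m.sum(),np.median(q,0) if m.sum() else 0, q.max(0))
E
```

```text
top [ 380  162   49   46 2128] ((611.66650390625, -162.10153198242188), (111.04837036132812, 112.54375457763672), 89.79924011230469) [0.20314736 0.20741898 0.21342548]
scene [ 188  268   79   72 3694] ((612.413330078125, -164.5904541015625), (109.97293090820312, 113.7645034790039), 89.88056182861328) [0.20511505 0.20739826 0.21315994]
228.5 225.5 [0.5577 0.2817 0.018 ]
410.5 225.5 [ 0.5565 -0.2107  0.018 ]
228.5 207 [0.6095 0.2832 0.018 ]
229 225 [0.5591 0.2804 0.018 ]
orange scene 472 ((613.5966186523438, 8.681268692016602), (56.49277877807617, 37.311614990234375), 88.38456726074219) [0.18225695 0.1865433  0.19542067]
red 38 [0.61417876 0.24338238 0.11715403] [0.61579504 0.26227697 0.12304916]
```

View pics/crop2.png

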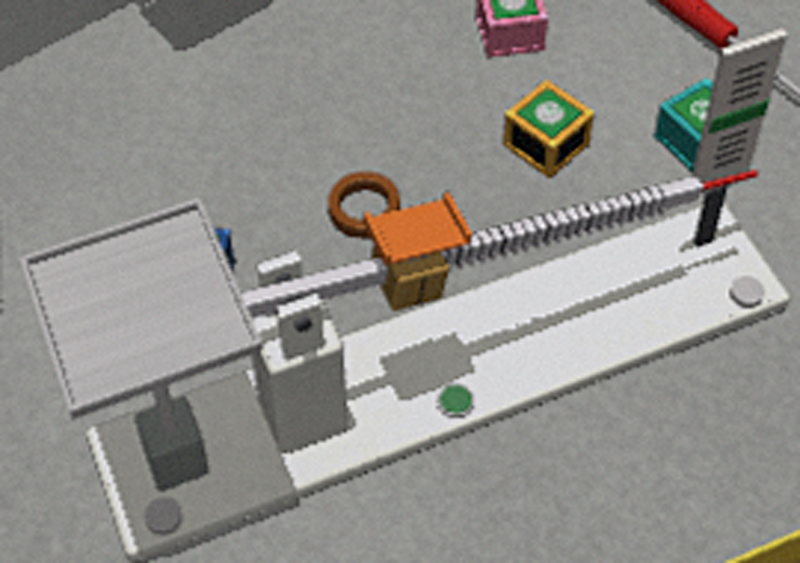

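```bash
python3 - <<'E'
from h import *
from scipy.spatial.transform import Rotation as R
q=read_state()['ee_rot'];M=R.from_quat(q[[1,2,3,0]]).as_matrix();print(M.round(3))
a=np.degrees(np.arctan2(M[1,0],M[0,0]));print('jaw axis angle',a)
for d in (22.3,112.3,90,0,180): print(d,(d-a+90)%180-90)
E
```

```text
[[ 0.404 -0.001  0.915]
 [-0.915  0.002  0.404]
 [-0.002 -1.     0.   ]]
jaw axis angle -66.17741145735582
22.3 88.4774114573558
112.3 -1.5225885426442005
90 -23.822588542644183
0 66.17741145735582
180 66.17741145735579
```

```bash
python3 -m crank '[0,0,-0.0266,0,0.02,0.02,1, 0,0,0,0.012,0.04,0,1, 0,0,0,0.012,0.04,0,1, 0,0,0,0.012,0.04,0,1, 0,0,0,0.012,0.04,0,1, 0,0,0,0.012,0.04,0,1, 0,0,0,0.012,0.04,0,1, 0,0,0,0.012,0.04,0,1, 0,0,0,0.012,0.04,0,1, 0,0,0,0.012,0.04,0,1, 0,0,0,0.012,0.04,0,1, 0,0,0,0.012,0.04,0,1, 0,0,0,0.012,0.04,0,1, 0,0,0,0.012,0.04,0,1, 0,0,0,0.012,0.04,0,1, 0,0,0,0.012,0.04,0,1, 0,0,0,0.012,0.04,0,1, 0,0,0,0.012,0.04,0,1, 0,0,0,0.015,0.02,0,1, 0,0,0,0,0,0,1]'
```

```text
time_s: 2.1
tcp_pos: [0.4517, 0.1962, 0.2498]
ee_rot: [-0.588, 0.588, -0.393, 0.393]
ft_force: [-0.6, -0.5, -0.1]
gripper_width: 0.0939
```

```bash
python3 -m crank '[0,0,0,0,-0.001,-0.04,1, 0,0,0,0,0,-0.04,1, 0,0,0,0,0,-0.04,1, 0,0,0,0,0,-0.03,1, 0,0,0,0,0,-0.03,1, 0,0,0,0,0,-0.02,1, 0,0,0,0,0,-0.014,1, 0,0,0,0,0,0,1, 0,0,0,0,0,0,0.7, 0,0,0,0,0,0,0.45, 0,0,0,0,0,0,0.3, 0,0,0,0,0,0,0.3, 0,0,0,0,0,0,0.3, 0,0,0,0,0,0,0.3, 0,0,0,0,0,0,0.3]' 25
```

```text
time_s: 3.6
tcp_pos: [0.4514, 0.1933, 0.0368]
ee_rot: [0.587, -0.587, 0.394, -0.394]
ft_force: [-0.0, 0.8, 3.0]
gripper_width: 0.05
```

```bash
python3 -m crank '[0,0,0,0,0,0.02,0.3, 0,0,0,0,0,0.04,0.3, 0,0,0,0,0,0.05,0.3, 0,0,0,0,0,0.05,0.3, 0,0,0,0,0,0.05,0.3, 0,0,0,0,0,0.05,0.3, 0,0,0.0985,0.0134,-0.03,0.01,0.3, 0,0,0.0985,0.0134,-0.03,0,0.3, 0,0,0.0985,0.0134,-0.03,0,0.3, 0,0,0.0985,0.0134,-0.03,0,0.3, 0,0,0.0985,0.0134,-0.03,0,0.3, 0,0,0.0985,0.0134,-0.03,0,0.3, 0,0,0.0985,0.0134,-0.03,0,0.3, 0,0,0.0985,0.0134,-0.03,0,0.3, 0,0,0.0985,0.0134,-0.03,0,0.3, 0,0,0.0985,0.0134,-0.03,0,0.3, 0,0,0.0985,0.0134,-0.03,0,0.3, 0,0,0.0985,0.0134,-0.026,0,0.3, 0,0,0,0,0,0,0.3, 0,0,0,0,0,0,0.3]'
python3 - <<'E'
from h import *
p,d=grab_frame('scene');save('lift.png',p)
s=read_state();print(s['ft_force'],s['gripper_width'],s['q'].round(2))
E
```

```text
time_s: 5.6
tcp_pos: [0.6114, -0.1632, 0.3045]
ee_rot: [0.708, -0.706, 0.002, 0.001]
ft_force: [-0.3, 0.8, -3.2]
gripper_width: 0.0497
[-0.92988494  0.80279517 -2.19533505] 0.050275193757037324 [-0.4   0.29  1.29  0.    1.57 -0.4 ]
```

View pics/lift.png

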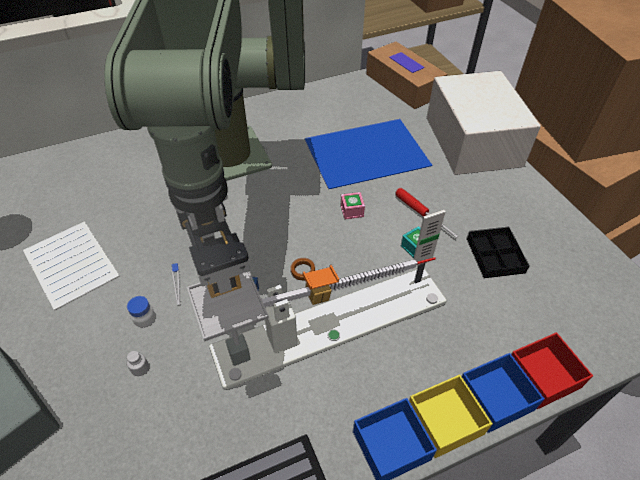

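The module is held at (215,285) above the pan. Now lowering.

```bash
python3 -m crank '[0,0,0,0,0,-0.02,0.3, 0,0,0,0,0,-0.02,0.3, 0,0,0,0,0,-0.01,0.3, 0,0,0,0,0,-0.005,0.3, 0,0,0,0,0,-0.003,0.3, 0,0,0,0,0,0,0.3]'
python3 -m crank '[0,0,0,0,0,-0.003,0.3, 0,0,0,0,0,-0.003,0.3, 0,0,0,0,0,-0.003,0.3, 0,0,0,0,0,-0.003,0.3, 0,0,0,0,0,0,0.3]'
```

```text
time_s: 6.25
tcp_pos: [0.6122, -0.1628, 0.2489]
ee_rot: [-0.707, 0.707, 0.0, -0.0]
ft_force: [0.4, -0.0, -3.3]
gripper_width: 0.0499
time_s: 6.75
tcp_pos: [0.612, -0.1631, 0.2361]
ee_rot: [0.707, -0.707, 0.0, 0.0]
ft_force: [0.7, -0.4, -1.3]
gripper_width: 0.0497
```

```bash
python3 -m crank '[0,0,0,0,0,-0.003,0.3, 0,0,0,0,0,-0.003,0.3, 0,0,0,0,0,-0.003,0.3, 0,0,0,0,0,-0.003,0.3, 0,0,0,0,0,0,0.3]'
python3 -m crank '[0,0,0,0,0,-0.002,0.3, 0,0,0,0,0,-0.0015,0.3, 0,0,0,0,0,0,0.3]'
```

```text
time_s: 7.25
tcp_pos: [0.6119, -0.1628, 0.2238]
ee_rot: [0.707, -0.707, 0.0, 0.0]
ft_force: [-0.8, -0.3, -1.0]
gripper_width: 0.0499
time_s: 7.55
tcp_pos: [0.612, -0.1626, 0.2206]
ee_rot: [0.707, -0.707, -0.0, 0.0]
ft_force: [-0.2, 1.4, -1.3]
gripper_width: 0.0499
```

```bash
python3 -m crank '[0,0,0,0,0,-0.0015,0.3, 0,0,0,0,0,0,0.3]'
python3 -m crank '[0,0,0,0,0,-0.001,0.3, 0,0,0,0,0,0,0.3]'
```

```text
time_s: 7.75
tcp_pos: [0.6121, -0.1627, 0.2193]
ee_rot: [0.707, -0.707, -0.0, 0.0]
ft_force: [-0.1, 0.6, -0.3]
gripper_width: 0.0497
time_s: 7.95
tcp_pos: [0.6122, -0.1629, 0.2184]
ee_rot: [0.707, -0.707, -0.0, 0.0]
ft_force: [0.2, 1.4, -1.7]
gripper_width: 0.0499
```

```bash
python3 -m crank '[0,0,0,0,0,-0.0005,0.3, 0,0,0,0,0,0,0.56, 0,0,0,0,0,0,0.62, 0,0,0,0,0,0,0.7, 0,0,0,0,0,0,0.7, 0,0,0,0,0,0,0.7]'
python3 -m crank '[0,0,0,0,0,0.01,0.7, 0,0,0,0,0,0.03,0.7, 0,0,0,0,0,0.04,0.7, 0,0,0,0,0,0.04,0.5, 0,0,0,0,0.03,0.02,0, 0,0,0,0,0.03,0,0, 0,0,0,0,0.03,0,0, 0,0,0,0,0.03,0,0, 0,0,0,0,0.03,0,0, 0,0,0,0,0.02,0,0, 0,0,0,0,0,0,0]'
python3 - <<'E'
from h import *
for c in ('scene','top'):
    p,d=grab_frame(c);save(c+'1.png',p);np.savez('pics/'+c+'1.npz',p=p,d=d)
    P=pts(d,c);m=(P[...,2]>.21)&(P[...,2]<.236)&(abs(P[...,0]-.612)<.05)&(abs(P[...,1]+.163)<.05)
    q=P[m];print(c,m.sum(),cv2.minAreaRect((q[:,:2]*1000).astype(np.float32)) if len(q) else 0,np.median(q[:,2]))
E
```

```text
time_s: 8.55
tcp_pos: [0.6121, -0.1632, 0.2181]
ee_rot: [-0.707, 0.707, 0.0, -0.0]
ft_force: [-0.8, -0.4, -0.1]
gripper_width: 0.0657
time_s: 9.65
tcp_pos: [0.612, 0.0095, 0.3591]
ee_rot: [0.707, -0.707, -0.002, 0.001]
ft_force: [0.5, -0.5, -0.4]
gripper_width: 0.0056
scene 817 ((612.408935546875, -163.555908203125), (50.09990692138672, 52.627960205078125), 89.6830062866211) 0.2196481504202099
top 455 ((611.6212768554688, -161.1080780029297), (51.26641845703125, 50.45621109008789), 0.2402409166097641) 0.21967174326780295
```

View pics/scene1.png

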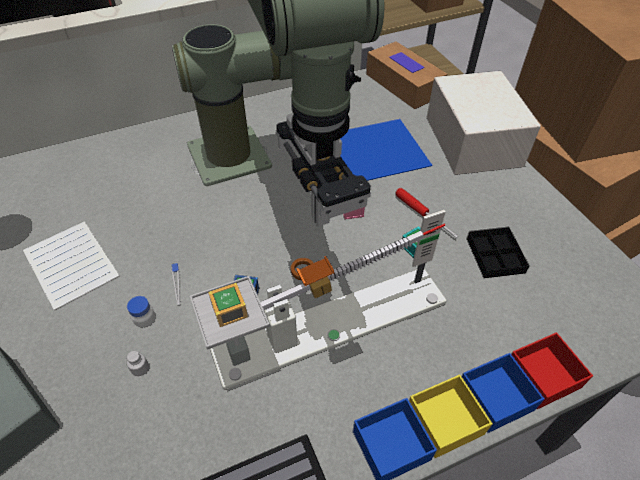

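The module is upright and centred in the pan at (228,305), and the beam is on its upper stop, with the pointer at (440,227) above the green. Next is the poise.

```bash
python3 -m crank '[0,0,0,0,0,-0.03,0, 0,0,0,0,0,-0.04,0, 0,0,0,0,0,-0.03,0, 0,0,0,0,0,-0.012,0, 0,0,0,0,0,-0.004,0, 0,0,0,0,0,0,0]'
python3 -m crank '[0,0,0,0,0,-0.004,0, 0,0,0,0,0,-0.004,0, 0,0,0,0,0,-0.004,0, 0,0,0,0,0,-0.004,0, 0,0,0,0,0,0,0]'
```

```text
time_s: 10.35
tcp_pos: [0.6126, 0.0062, 0.2428]
ee_rot: [-0.707, 0.707, 0.0, 0.001]
ft_force: [-0.2, -0.4, 1.5]
gripper_width: 0.0007
time_s: 10.85
tcp_pos: [0.6119, 0.0071, 0.2256]
ee_rot: [0.707, -0.707, -0.0, 0.0]
ft_force: [0.4, 0.1, 1.3]
gripper_width: 0.0004
```

```bash
python3 -m crank '[0,0,0,0,0,-0.004,0, 0,0,0,0,0,-0.003,0, 0,0,0,0,0,-0.002,0, 0,0,0,0,0,-0.002,0, 0,0,0,0,0,0,0]'; python3 - <<'E'
from h import *
p,d=grab_frame('scene');save('press0.png',cv2.resize(p[200:390,180:450],(800,563)))
print(read_state()['ft_force'])
E
```

```text
time_s: 11.35
tcp_pos: [0.6121, 0.0074, 0.2148]
ee_rot: [0.707, -0.707, -0.0, 0.0]
ft_force: [-0.0, 3.1, 2.1]
gripper_width: 0.0007
[0.32460391 3.15660846 2.61089096]
```

View pics/press0.png

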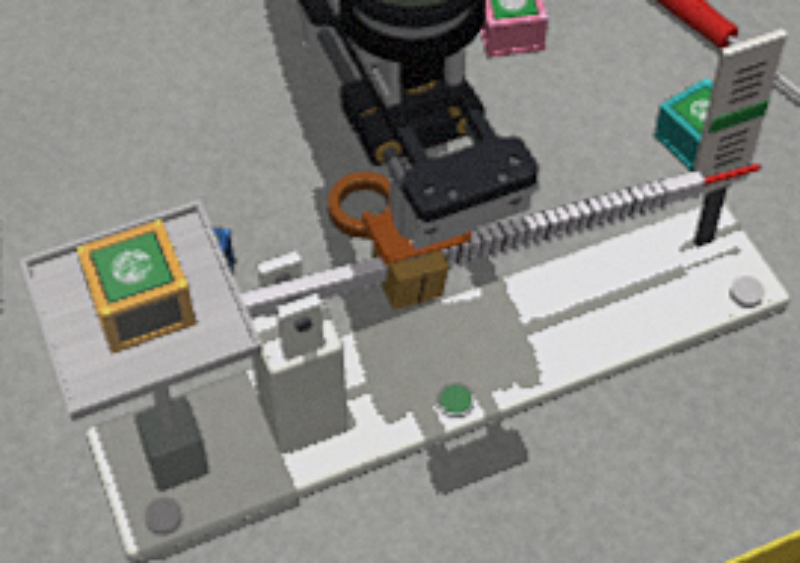

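The beam has sunk: the pointer in the crop is at (735,173), below the green, and the tip is at z≈.190, where the button top should be. Pressing on in small steps.

```bash
python3 -m crank '[0,0,0,0,0,-0.002,0, 0,0,0,0,0,-0.002,0, 0,0,0,0,0,-0.001,0, 0,0,0,0,0,0,0]'
python3 -m crank '[0,0,0,0,0,-0.002,0, 0,0,0,0,0,-0.002,0, 0,0,0,0,0,0,0]'
```

```text
time_s: 11.8
tcp_pos: [0.6121, 0.0071, 0.2099]
ee_rot: [0.707, -0.707, -0.0, 0.0]
ft_force: [-0.5, 4.3, 3.4]
gripper_width: 0.0002
time_s: 12.1
tcp_pos: [0.6121, 0.0066, 0.206]
ee_rot: [-0.707, 0.707, 0.0, -0.0]
ft_force: [-1.3, 3.9, 6.0]
gripper_width: 0.0005
```

```bash
python3 -m crank '[0,0,0,0,0,-0.002,0, 0,0,0,0,0,-0.001,0, 0,0,0,0,0,0,0]'
python3 -m crank '[0,0,0,0,0.004,-0.0006,0, 0,0,0,0,0.004,-0.0006,0, 0,0,0,0,0.008,-0.0012,0, 0,0,0,0,0.008,-0.0012,0, 0,0,0,0,0,0,0]'; python3 - <<'E'
from h import *
p,d=grab_frame('scene');save('press1.png',cv2.resize(p[200:390,180:450],(800,563)))
print(read_state()['ft_force'])
E
```

```text
time_s: 12.4
tcp_pos: [0.6122, 0.0063, 0.2034]
ee_rot: [-0.707, 0.708, 0.0, 0.0]
ft_force: [-1.9, 1.6, 6.5]
gripper_width: 0.0004
time_s: 12.9
tcp_pos: [0.6122, 0.0307, 0.1999]
ee_rot: [-0.707, 0.708, 0.001, -0.0]
ft_force: [-0.8, 1.8, 6.1]
gripper_width: 0.0004
[-1.09361845  1.07827271  6.63500123]
```

View pics/press1.png

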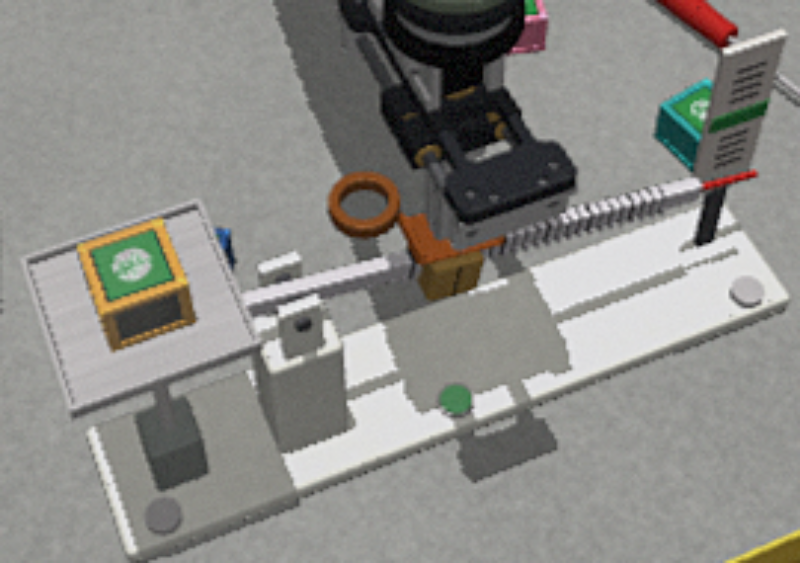

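The poise slides with the finger (brass at about (452,275), with (415,280) before). I'll carry on 64 mm, for about 88 mm in total.

```bash
python3 -m crank '[0,0,0,0,0.008,-0.0012,0, 0,0,0,0,0.008,-0.0012,0, 0,0,0,0,0.008,-0.0012,0, 0,0,0,0,0.008,-0.0012,0, 0,0,0,0,0.008,-0.0012,0, 0,0,0,0,0.008,-0.0012,0, 0,0,0,0,0.008,-0.0012,0, 0,0,0,0,0.008,-0.0012,0, 0,0,0,0,0,0,0]'
python3 -m crank '[0,0,0,0,0,0.003,0, 0,0,0,0,0,0.003,0, 0,0,0,0,0,0.004,0, 0,0,0,0,0,0.005,0, 0,0,0,0,0,0.008,0, 0,0,0,0,0,0.01,0, 0,0,0,0,0,0.02,0, 0,0,0,0,0,0.02,0, 0,0,0,0,0,0.02,0, 0,0,0,0,0,0,0, 0,0,0,0,0,0,0, 0,0,0,0,0,0,0, 0,0,0,0,0,0,0, 0,0,0,0,0,0,0, 0,0,0,0,0,0,0, 0,0,0,0,0,0,0]'
cat > look.py <<'E'
from h import *
import sys
n=sys.argv[1]
p,d=grab_frame('scene');np.savez('pics/'+n+'.npz',p=p,d=d);a=cv2.resize(p[200:390,180:450],(800,563));save(n+'.png',a)
P=pts(d,'scene');h=cv2.cvtColor(p,cv2.COLOR_RGB2HSV)
m=((h[...,0]<6)|(h[...,0]>174))&(h[...,1]>150)&(abs(P[...,0]-.612)<.02)&(abs(P[...,1]-.25)<.05)&(P[...,2]>.09)&(P[...,2]<.24)
q=P[m];print('red',m.sum(),np.median(q,0).round(4)); z,y=np.median(q[:,2]),np.median(q[:,1])
print('tilt',np.arctan2(z-.165,y+.073))
g=(h[...,0]>45)&(h[...,0]<85)&(h[...,1]>120)&(abs(P[...,1]-.25)<.05)&(abs(P[...,0]-.6)<.04)&(P[...,2]>.12)
v,u=np.nonzero(g);print('green px',u.mean(),v.mean(),np.median(P[g],0)); v,u=np.nonzero(m);print('red px',u.mean(),v.mean(),u.max(),v.min())
o=(h[...,0]<16)&(h[...,1]>180)&(h[...,2]>120)&(abs(P[...,0]-.612)<.03)&(P[...,2]>.12)&(P[...,2]<.24)&(P[...,1]>-.08)&(P[...,1]<.23)
o=cv2.morphologyEx(o.astype(np.uint8),cv2.MORPH_OPEN,np.ones((4,4)))>0
q=P[o];print('orange',o.sum(),q.min(0).round(3),q.max(0).round(3),np.median(q,0).round(3))
print(read_state()['ft_force'])
E
python3 look.py rel1
```

```text
time_s: 13.85
tcp_pos: [0.6124, 0.0949, 0.1903]
ee_rot: [-0.707, 0.708, 0.001, -0.0]
ft_force: [-1.6, 1.4, 6.8]
gripper_width: 0.0002
time_s: 15.45
tcp_pos: [0.6119, 0.095, 0.2824]
ee_rot: [0.707, -0.707, 0.0, 0.0]
ft_force: [-0.4, -0.5, 0.6]
gripper_width: 0.0007
red 46 [0.6145 0.2452 0.1616]
tilt -0.010787437353185532
green px 428.9178082191781 238.91780821917808 [0.59907552 0.25000183 0.1645467 ]
red px 430.5869565217391 245.93478260869566 440 242
orange 385 [ 0.599 -0.212  0.169] [1.111 0.123 0.93 ] [0.618 0.091 0.196]
[ 0.17297288 -0.36195317  0.87815986]
```

View pics/rel1.png

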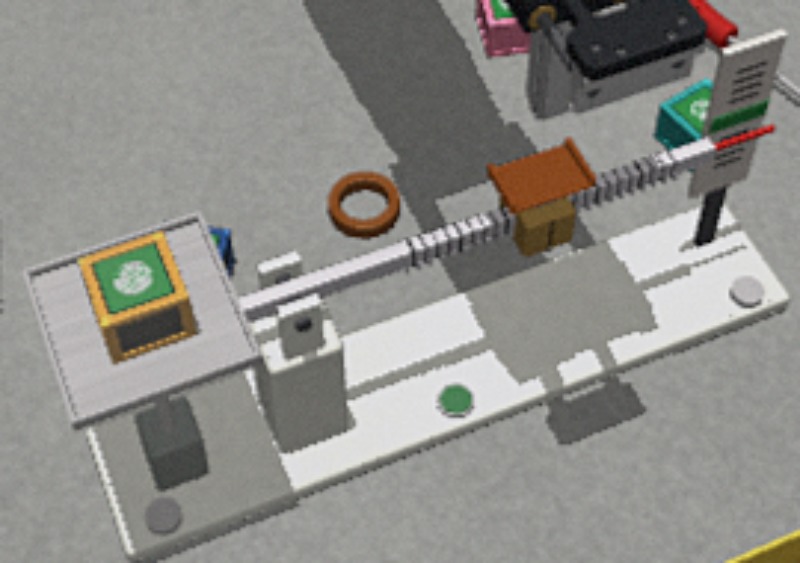

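```bash
python3 -m crank '[0,0,0,0,0,0.02,0, 0,0,0,-0.03,0,0.02,0, 0,0,0,-0.03,0,0,0, 0,0,0,-0.03,0,0,0, 0,0,0,-0.03,0,0,0, 0,0,0,0,0,0,0, 0,0,0,0,0,0,0, 0,0,0,0,0,0,0, 0,0,0,0,0,0,0, 0,0,0,0,0,0,0, 0,0,0,0,0,0,0, 0,0,0,0,0,0,0, 0,0,0,0,0,0,0, 0,0,0,0,0,0,0, 0,0,0,0,0,0,0]'
python3 look.py rel2
python3 - <<'E'
from h import *
f=np.load('pics/rel2.npz');P=pts(f['d'],'scene');save('gauge.png',cv2.resize(f['p'][200:290,390:480],(600,600),interpolation=cv2.INTER_NEAREST))
m=(abs(P[...,0]-.612)<.05)&(abs(P[...,1]+.163)<.05)
z=P[...,2][m];z1=z[(z>.18)&(z<.215)];z2=z[(z>.22)&(z<.25)];print('floor',np.median(z1),'modtop',np.median(z2))
for a in (-.05,-.022,-.01,0,.01,.022): print(a,proj([.6125,-.073+.344*np.cos(a),.165+.344*np.sin(a)],'scene'))
h=cv2.cvtColor(f['p'],cv2.COLOR_RGB2HSV)
m=((h[...,0]<6)|(h[...,0]>174))&(h[...,1]>120)
m[:225]=0;m[265:]=0;m[:,:405]=0;m[:,450:]=0
v,u=np.nonzero(m);print(sorted(zip(u.tolist(),v.tolist()))[-14:])
p,d=grab_frame('top');P=pts(d,'top');h=cv2.cvtColor(p,cv2.COLOR_RGB2HSV)
m=((h[...,0]<6)|(h[...,0]>174))&(h[...,1]>120)&(P[...,2]>.09)&(P[...,2]<.24)&(abs(P[...,0]-.612)<.03)&(abs(P[...,1]-.25)<.05);print('top',m.sum(),P[m].round(4)[:12])
m=(abs(P[...,0]-.612)<.05)&(abs(P[...,1]+.163)<.05);z=P[...,2][m];print('floor',np.median(z[(z>.18)&(z<.215)]),np.median(z[(z>.22)&(z<.25)]))
E
```

```text
time_s: 17.0
tcp_pos: [0.492, 0.095, 0.3227]
ee_rot: [0.707, -0.707, -0.0, 0.0]
ft_force: [0.0, 0.3, -0.8]
gripper_width: 0.0007
red 47 [0.6141 0.2439 0.1611]
tilt -0.012419049598323191
green px 428.875 238.95833333333334 [0.59920562 0.24982839 0.16478123]
red px 430.4255319148936 246.0212765957447 440 242
orange 421 [ 0.598 -0.212  0.168] [1.111 0.128 0.93 ] [0.618 0.092 0.196]
[ 0.30583299 -0.40651249 -0.22365714]
floor 0.1951884133571138 modtop 0.23413569052876104
-0.05 (np.float64(440.08297955003763), np.float64(245.8244912262216))
-0.022 (np.float64(441.12511148489034), np.float64(242.66844580464132))
-0.01 (np.float64(441.5408529127915), np.float64(241.31381285074622))
0 (np.float64(441.87291564515647), np.float64(240.18415520517644))
0.01 (np.float64(442.19176146432204), np.float64(239.05385635551625))
0.022 (np.float64(442.556748578502), np.float64(237.69676343091328))
[(436, 243), (436, 244), (436, 245), (437, 243), (437, 244), (437, 245), (438, 243), (438, 244), (439, 242), (439, 243), (439, 244), (440, 242), (440, 243), (440, 244)]
top 11 [[0.6123 0.2345 0.165 ]
 [0.6141 0.2328 0.1591]
 [0.6132 0.23   0.162 ]
 [0.6121 0.227  0.1656]
 [0.6132 0.2251 0.1619]
 [0.6133 0.2226 0.1617]
 [0.6109 0.2349 0.1612]
 [0.611  0.2325 0.1609]
 [0.6122 0.2306 0.1571]
 [0.6093 0.2268 0.1665]
 [0.611  0.2251 0.161 ]]
floor 0.1949300150732841 0.23402489725629327
```

View pics/gauge.png

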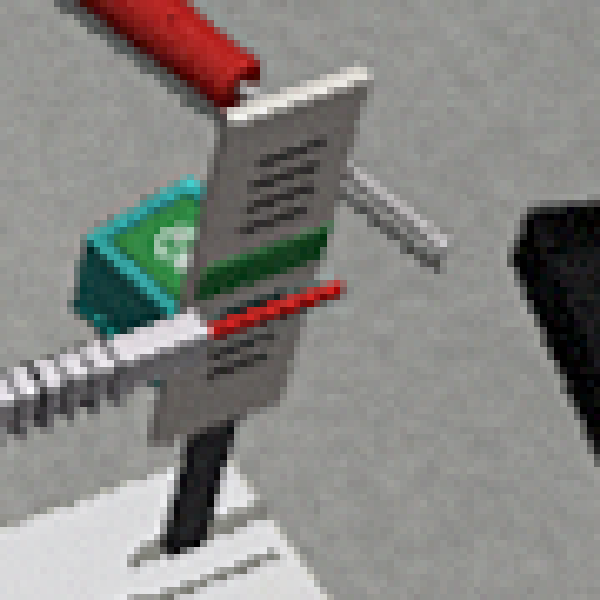

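```bash
python3 - <<'E'
from h import *
res={}
for n in ('scene0','scene1','rel2'):
    f=np.load('pics/'+n+'.npz');P=pts(f['d'],'scene');h=cv2.cvtColor(f['p'],cv2.COLOR_RGB2HSV)
    m=((h[...,0]<6)|(h[...,0]>174))&(h[...,1]>130)
    r,c=np.mgrid[0:480,0:640];m&=(c>410)&(c<446)&(r>220)&(r<275)&((r>228)|(c>424))
    n_,l,st,_=cv2.connectedComponentsWithStats(m.astype(np.uint8),connectivity=8)
    k=1+np.argmax(st[1:,4]);v,u=np.nonzero(l==k)
    line=np.polyfit(u,v,1);
    print(n,st[k],'v at u=430',np.polyval(line,430).round(2),'tip',u.max(),v[u==u.max()].mean(),'mean z',P[l==k][:,2].mean().round(4),'y',P[l==k][:,1].mean().round(4))
    res[n]=np.polyval(line,430)
    P2=P[(abs(P[...,0]-.612)<.012)&(abs(P[...,1]-.20)<.0)]
# predicted v of beam line at column 430
for off in (0,):
  for a in (-.15,-.03,-.02,-.01,0,.15):
    A=[proj([.6125,-.073+s*np.cos(a),.165+s*np.sin(a)],'scene') for s in (.28,.344)]
    (u0,v0),(u1,v1)=A;print(a,'pred v@430',v0+(430-u0)*(v1-v0)/(u1-u0),'tip',u1,v1)
E
```

```text
scene0 [418 257  18   7  45] v at u=430 259.12 tip 435 258.0 mean z 0.1339 y 0.2335
scene1 [423 224  22  11  63] v at u=430 230.57 tip 444 224.5 mean z 0.2082 y 0.2438
rel2 [421 242  20   9  53] v at u=430 246.17 tip 440 243.0 mean z 0.1722 y 0.2381
-0.15 pred v@430 258.48250839848697 tip 435.57420443657406 257.02048713823734
-0.03 pred v@430 247.2193483451297 tip 440.837587855735 243.57089365476415
-0.02 pred v@430 246.28111763477452 tip 441.195701278099 242.44275121513212
-0.01 pred v@430 245.3420661663171 tip 441.5408529127915 241.31381285074622
0 pred v@430 244.40200477401476 tip 441.87291564515647 240.18415520517644
0.15 pred v@430 230.0474143843541 tip 445.19414068071967 223.2096616007969
```

Tilt estimates from pointer depth, pan height and pointer pixels (referenced to both stops) all give about -0.012. The next notch in would give about +0.018, so this is the best notch. I'll check once more that it is at rest and that the bystanders haven't moved.

```bash
python3 -m crank '[0,0,0,0,0,0,0, 0,0,0,0,0,0,0, 0,0,0,0,0,0,0, 0,0,0,0,0,0,0, 0,0,0,0,0,0,0, 0,0,0,0,0,0,0, 0,0,0,0,0,0,0, 0,0,0,0,0,0,0, 0,0,0,0,0,0,0, 0,0,0,0,0,0,0]'
python3 look.py fin
python3 - <<'E'
from h import *
a=np.load('pics/rel2.npz')['p'].astype(int);b=np.load('pics/fin.npz')['p'].astype(int)
print('changed px',(abs(a-b).max(2)>60).sum())
p,d=grab_frame('top');save('topfin.png',p)
P=pts(d,'top');m=(P[...,2]>.225)&(P[...,2]<.245)&(abs(P[...,0]-.612)<.05)&(abs(P[...,1]+.163)<.05);q=P[m];print(cv2.minAreaRect((q[:,:2]*1000).astype(np.float32)),np.percentile(q[:,2],[5,50,95]))
E
```

```text
time_s: 18.1
tcp_pos: [0.492, 0.095, 0.3227]
ee_rot: [0.707, -0.707, -0.0, 0.0]
ft_force: [-0.4, 0.5, -0.2]
gripper_width: 0.0004
red 48 [0.6143 0.2444 0.162 ]
tilt -0.00935090868994773
green px 429.34722222222223 238.84722222222223 [0.59932907 0.25103204 0.16447846]
red px 430.5833333333333 245.95833333333334 440 242
orange 413 [ 0.599 -0.212  0.168] [1.111 0.127 0.93 ] [0.618 0.093 0.196]
[0.07335259 0.13262733 0.33704314]
changed px 50
((611.7404174804688, -161.81048583984375), (51.768959045410156, 50.241947174072266), 0.27399423718452454) [0.23036411 0.2342169  0.23800461]
```

View pics/topfin.png

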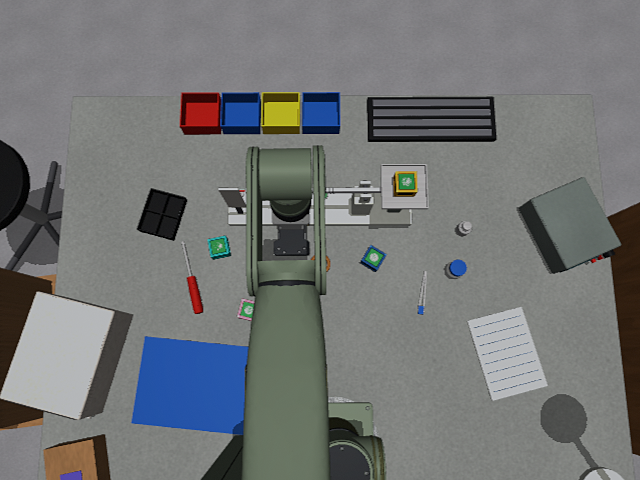

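The module sits in the pan at (405,182), the bystanders are where they were, and the beam is at rest (red centroid unchanged at (430.5,246)). Handing in.

```bash
python3 -c "
from station import job_done; print(job_done())"
```

```text
the job is handed in; nothing more can be done
None
```

I set the gold module flat in the pan, let go of it, and balanced it by sliding the poise out about 88 mm (notch 0.088) with the button held down. I handed the job in at about 18 s of the allowed 72 s.

- **Module:** it sits within about 2 mm of the pan's centre. Its top is level, about 39 mm above the floor.
- **Beam:** it is at rest, with the pointer's pixel position unchanged over the last second or so. Pointer depth, pan height, and pointer pixels referenced to both stops put the tilt between about -0.009 and -0.014 rad, inside the ±0.022 band. One notch further in would have given about +0.018, so I left it there.
- **Button and forces:** the button appears to be up: its top reads about 0.196 m against 0.197 m expected. The highest pressing force I read was about 7 N.
- **Bystanders:** those visible in the last top view look unmoved. The arm partly hid the tape roll there. In the last close side view I looked at, just after the poise was released, it was still in its place.

**Check that disagreed:** an uncorrected reading of the pointer tip's pixel suggested about -0.025 rad. Once referenced to the two stops, it agreed with the others at about -0.013. In the slanted side view the pointer also appears below the green band, which I put down to it standing about 15 mm in front of the plate and being seen from above.

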